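# Tip the yeast carton into the date-labelling bay

### The job

Push the yellow carton high on its white label side so that it tips over and lies flat inside the blue outline on the white board, label up; then push it along the board, square, until its top end rests snug against the steel stop bar. Only push with the fingers: do not pick up or carry the carton. Leave the blue carton and everything else on the table where they are.

Things in the scene. Friction and masses are not known exactly. Their poses are not given: they have to be found in the camera images.
- carton: yellow carton, 45 x 90 x 130 mm (its x, y, z), 0.17-0.34 kg, standing on the near end of the board, white label on its -x side. Origin: centre of the underside; z up through it; x from label side to back, towards the stop within 0.06 rad. Pushed over 80 mm above its underside it tips about its far bottom edge, falls by itself beyond 20 deg, then lies 45 mm tall, label up, its z towards the stop
- carton_mid (a point): centre of the yellow carton's volume, 65 mm from its underside; axes as the carton
- carton_top (a point): centre of the yellow carton's top face, 130 mm from its underside; axes as the carton
- board: fixed white board 290 x 160 mm (x, y), top face 8 mm above the table. Origin: centre of its underside. x points from the carton to the stop bar. The bay lies inside 4 mm blue lines: 130 mm wide (board y -65 to 65 mm), from board x = -76 mm to the stop at 110 mm. The carton starts with its underside centre at board x -95 to -75 mm, y within 6 mm of 0
- stop_face (a point): middle of the steel stop bar's face towards the carton: board x = 110 mm, y = 0, 19 mm above the table. The fixed bar is 12 mm thick, 150 mm long across the board and stands 22 mm above the board. Axes as the board
- dated_carton: blue carton of the same size, 45 x 90 x 130 mm, with a green dot on its label, standing on the table 170 to 185 mm to one side of the board's middle line (either side); origin at the centre of its underside; not to be moved
- cutter: steel pastry cutter ring, 72 mm diameter, 45 mm tall, on the table 170 to 185 mm from the board's middle line on the side away from the blue carton; origin at the centre of its underside; not to be moved
- jar: glass jar with red cap, 72 mm diameter, 110 mm tall, to the left; origin at the centre of its underside; not to be moved
- bowl: steel bowl, 150 mm diameter, 60 mm tall, to the right; origin at the centre of its underside; not to be moved
- mug: white mug, 76 mm diameter, 85 mm tall, to the right; origin at the centre of its underside; not to be moved
- scraper: yellow plastic dough scraper, 110 x 80 x 12 mm, lying to the left; origin at the centre of its underside; not to be moved

How it is judged:
On the way:
1. the carton has been tipped and lies flat, label up, inside the outline (angle between carton's own x axis and vertical above 3 rad and height (world z) of carton_mid below 0.04 m and y of carton_mid in the frame of board between -0.02 and 0.02 m and y of carton_top in the frame of board between -0.02 and 0.02 m and x of carton_mid in the frame of board above -0.015 m and x of carton_top in the frame of board below 0.114 m), for 0.2 s.
At the end, for the whole second after the job is handed in: the yellow carton lies flat on the board, label up (within 8 deg), inside the outline (its middle line within 20 mm of the bay's), square within 7 deg, its top end within 6 mm of the stop bar and at rest; each of the other things within 20 mm of its start and upright (angle between carton's own x axis and vertical above 3 rad and height (world z) of carton_mid below 0.04 m and angle between the z axis of carton and the x axis of board, either way round below 0.12 rad and y of carton_mid in the frame of board between -0.02 and 0.02 m and y of carton_top in the frame of board between -0.02 and 0.02 m and x of carton_top in the frame of board between 0.104 and 0.114 m and linear speed of carton below 0.02 m/s and not (distance of dated_carton from where it was at the start of the episode above 0.02 m or angle between dated_carton's own z axis and vertical above 0.3 rad) and not (distance of cutter from where it was at the start of the episode above 0.02 m or angle between cutter's own z axis and vertical above 0.3 rad) and not (distance of jar from where it was at the start of the episode above 0.02 m or angle between jar's own z axis and vertical above 0.3 rad) and not (distance of bowl from where it was at the start of the episode above 0.02 m or angle between bowl's own z axis and vertical above 0.3 rad) and not (distance of mug from where it was at the start of the episode above 0.02 m or angle between mug's own z axis and vertical above 0.3 rad) and not (distance of scraper from where it was at the start of the episode above 0.02 m or angle between scraper's own z axis and vertical above 0.3 rad)); the robot touches nothing.
It fails at once if the yellow carton is lifted or carried (height (world z) of carton_mid above 0.092 m or (angle between carton's own z axis and vertical below 0.15 rad and height (world z) of carton above 0.024 m) or (angle between carton's own x axis and vertical above 2.9 rad and height (world z) of carton_mid above 0.058 m)).
It fails at once if another thing on the table is shoved more than 20 mm or tipped ((distance of dated_carton from where it was at the start of the episode above 0.02 m or angle between dated_carton's own z axis and vertical above 0.3 rad) or (distance of cutter from where it was at the start of the episode above 0.02 m or angle between cutter's own z axis and vertical above 0.3 rad) or (distance of jar from where it was at the start of the episode above 0.02 m or angle between jar's own z axis and vertical above 0.3 rad) or (distance of bowl from where it was at the start of the episode above 0.02 m or angle between bowl's own z axis and vertical above 0.3 rad) or (distance of mug from where it was at the start of the episode above 0.02 m or angle between mug's own z axis and vertical above 0.3 rad) or (distance of scraper from where it was at the start of the episode above 0.02 m or angle between scraper's own z axis and vertical above 0.3 rad)).
It also fails if it takes over 40 s, if anything falls off the work surface, if the arm or the gripper's body presses on something with over 40 N, if the wrist force passes 120 N, or if a joint passes its speed limit or range.

### The arm

A 6-joint arm with a two-finger parallel gripper is mounted at the origin on the work surface. World frame = base frame: x ahead of the robot, y to its left, z up, the work surface at z = 0. Lengths are in m, angles in rad, forces in N, time in s.
With the tool pointing down it reaches from about 0.35 to 0.975 m from the base axis. Payload 4.9 kg.
Tool frame: the origin (TCP) lies at the very end of the fingers, on their centre line; the grasp point (between the pads) lies behind it (manip.grip_depth is the z of the grasp point in the tool frame, in m); z points along the fingers, y is the direction in which the jaws open and shut (so a half turn about z gives the same grasp; the last joint's range is limited). The gripper opens to 85 mm and grips with 20 to 120 N. Pads are 22 mm wide; open, the fingers measure 114 mm over their backs; the gripper's body (76 mm by 85 mm) begins 54 mm behind the grasp point. The pads swing forward as they close: fully open they stand 13 mm farther back than shut.
Start: joints at [1.166, 0.053, 1.613, -0, 1.476, -0.119], TCP at [0.176, 0.6, 0.231] pointing down, gripper open.
Joint ranges: [-3.01, 3.01], [-1.01, 2.22], [0.06, 2.58], [-1.02, 4.17], [0.09, 2.62], [-3.14, 3.14]. Speed limits (rad/s): [2.57, 2.57, 3.14, 3.14, 3.14, 3.14].

### API

Orientations are given as a unit quaternion [w, x, y, z].
In Python, from plant import state, optics, manip, silhouettes, place_of gives the robot as it stands. The module is installed in compiled form; this text tells all that it offers.
- The arm moves only by the tool jog_arm, never from a script. Its argument "increments" is a list of rows, each an object with "slide": the shift along the tool's x, y, z in mm, a list of three; "rotation": the turn, a rotation vector about the tool's x, y, z in degrees, a list of three. A call has 1 to 20 rows; each row shifts and turns the commanded pose from where the row before left it, along the tool's axes as they then stand; what a row does not reach is not made up. A row lasts 1/12 s, in which the tool goes at most 41.7 mm and 7.16 degrees, less where a joint would pass 70% of its speed; a pose out of reach is approached as far as the arm can. A call with a gripper value outside its range is refused whole. "fingers" is the opening, from 0 (shut) to 1 (fully open), set as the call begins (left out, the last holds). The fingers move at their own pace and stop on an object; the grip force is fixed at half the most. Time passes only in rows, so rows that do not move let the fingers close. It gives the time, the measured TCP pose, the force and the opening at its end, in the units of the state.
- state(): the state, without advancing time (a new reading comes with each control period).
- optics.grab_frame(name): name is "scene" or "top"; returns a dict with "frame" (384x512x3 uint8, blue, green, red), "camera_matrix" (3x3 intrinsics, pixels), "distortion" ([k1, k2, p1, p2, k3] as OpenCV has them; the pictures are not rectified), "R" (3x3) and "t" (3): a world point X has camera coordinates R X + t. Camera axes: x right, y down, z forward; pixel columns grow to the right and rows downward; lengths in m; the calibration is good to about 2 mm. A picture is of the moment at which its call begins. There is no depth.
- manip.job_done(): hands the job in, once; it reports no verdict.
Trained networks look in the newest picture that a camera, given by its name, has taken for a name from the list of things; names that differ only in an ending like _2 or _b are one class to them, and where a whole thing is asked for, a point or a joint stands for the part that bears it (a point fixed in the world has none). Each returns a list of dicts, best first, with "score" (0 to 1); they miss things now and then, are a little off and sometimes report something else, mostly with a low value. They report only what shows in the picture. A call takes as long as a camera call.
- silhouettes(thing, camera): "mask" (384x512 bool, what is visible of it) and "bbox" ([left, top, right, bottom] in pixels, round what is visible of it).
- place_of(thing, camera): "uv" ([column, row] in pixels: a listed point, or the origin of a listed thing).
The state is a dict: "time": time; "joint_pos": joint angles; "joint_vel": joint speeds; "joint_efforts": joint torques, N m; "tool_pos": TCP position; "tool_rot": TCP orientation; "contact_force": force on the tool from outside, world axes, zero at the start; "ft_torque": the same for the moment, N m; "gripper_width": opening from 0.0 (shut) to 1.0 (fully open).
Only numpy, scipy, OpenCV 4.12 (cv2) and the standard library are available. Lean on these libraries where they do the work, as an engineer would, in place of code of your own. Each camera call takes 0.05 s, during which the arm holds its last target.

## Working session

There is one attempt and no reset: what is moved stays moved. The work goes in short steps, Python scripts to look and compute and a tool call to move; the robot and the scene stay as the last step left them, time stands still between calls to the robot, and variables do not carry over. Pictures are saved under pics/ and viewed, and the job is handed in when it is done.

Besides the shell and the picture viewer there is one more tool, called after ">>>" in YAML: its name, and indented under it one key for each argument. jog_arm: Moves the arm, as the interface text tells. Its arguments: {"type":"object","properties":{"increments":{"type":"array","items":{"type":"object","properties":{"slide":{"type":"array","items":{"type":"number"}},"rotation":{"type":"array","items":{"type":"number"}}}}},"fingers":{"type":"number"}},"required":["increments"]}

```bash
mkdir -p pics; cat > h.py <<'E'
import numpy as np, cv2
from plant import state, optics, manip, silhouettes, place_of
def grab(c,fn=None):
    f=optics.grab_frame(c)
    if fn: cv2.imwrite('pics/'+fn,f['frame'])
    return f
def ray(f,uv):
    p=cv2.undistortPoints(np.array([[uv]],float),np.array(f['camera_matrix']),np.array(f['distortion']))[0,0]
    R=np.array(f['R']);t=np.array(f['t'])
    return -R.T@t, R.T@np.array([p[0],p[1],1])
def atz(f,uv,z):
    o,d=ray(f,uv); return o+d*(z-o[2])/d[2]
def proj(f,X):
    R=np.array(f['R']);
    return cv2.projectPoints(np.array(X,float).reshape(-1,3),cv2.Rodrigues(R)[0],np.array(f['t'],float),np.array(f['camera_matrix']),np.array(f['distortion']))[0].reshape(-1,2)
E
python3 - <<'E'
from h import *
s=state(); print({k:np.round(v,3) for k,v in s.items()}, manip.grip_depth)
for c in('scene','top'):
    f=grab(c,c+'0.png'); print(c,np.round(-np.array(f['R']).T@f['t'],3))
    for n,z in [('carton',.008),('carton_top',.138),('carton_mid',.073),('board',0),('stop_face',.019),('dated_carton',0),('cutter',0),('jar',0),('bowl',0),('mug',0),('scraper',0)]:
        for r in place_of(n,c)[:2]: print(n,round(r['score'],2),np.round(r['uv'],1),np.round(atz(f,r['uv'],z),4))
E
```

```text
{'time': np.float64(0.0), 'joint_pos': array([ 1.166,  0.053,  1.614,  0.   ,  1.476, -0.119]), 'joint_vel': array([-0.   ,  0.001, -0.002, -0.001,  0.   ,  0.001]), 'joint_efforts': array([-0.0000e+00, -3.9369e+01, -3.7017e+01, -0.0000e+00,  7.0000e-03,
       -0.0000e+00]), 'tool_pos': array([0.176, 0.599, 0.23 ]), 'tool_rot': array([-0.   ,  0.142,  0.99 , -0.001]), 'contact_force': array([ 1.396, -0.186,  0.606]), 'ft_torque': array([ 0.008,  0.047, -0.032]), 'gripper_width': np.float64(1.001)} -0.0187
scene [ 1.163 -0.254  1.02 ]
carton 0.72 [234.6 200.3] [ 0.5102 -0.0612  0.008 ]
carton_top 0.8 [231.4 181.5] [ 0.5238 -0.068   0.138 ]
board 0.66 [230.2 181.5] [ 0.4219 -0.0429  0.    ]
board 0.62 [228.6 224.5] [ 0.5866 -0.115   0.    ]
stop_face 0.7 [219.6 251.6] [ 0.6761 -0.1796  0.019 ]
dated_carton 0.59 [175.3 218.6] [ 0.4885 -0.2717  0.    ]
cutter 0.52 [277.6 235.8] [0.6943 0.0148 0.    ]
jar 0.84 [349.1 139.5] [0.429  0.4672 0.    ]
bowl 0.67 [128.  272.8] [ 0.6151 -0.4656  0.    ]
mug 0.86 [124.4 219.8] [ 0.4188 -0.4339  0.    ]
scraper 0.82 [370.8 176.3] [0.6206 0.4373 0.    ]
scraper 0.47 [234.9 198.6] [ 0.4988 -0.056   0.    ]
top [0.279 0.021 1.636]
carton 0.75 [281.4 216.7] [ 0.528  -0.0782  0.008 ]
carton_top 0.77 [280.3 212.9] [ 0.5209 -0.0665  0.138 ]
carton_mid 0.97 [279.5 216.5] [ 0.5186 -0.0676  0.073 ]
board 0.64 [291.  200.6] [ 0.59   -0.1135  0.    ]
stop_face 0.69 [311.3 178.7] [ 0.6703 -0.1865  0.019 ]
dated_carton 0.79 [332.5 232.7] [ 0.4741 -0.2663  0.    ]
cutter 0.54 [254.1 172.4] [0.6941 0.025  0.    ]
bowl 0.64 [380.4 191.7] [ 0.6314 -0.4484  0.    ]
mug 0.95 [379.6 250.8] [ 0.411  -0.4389  0.    ]
scraper 0.68 [143.8 185.8] [0.6337 0.4346 0.    ]
```

```bash
python3 - <<'E'
import cv2
for c,(x0,y0,x1,y1) in (('scene',(150,140,310,290)),('top',(220,130,380,270))):
    im=cv2.imread(f'pics/{c}0.png'); cv2.imwrite(f'pics/{c}0z.png',cv2.resize(im[y0:y1,x0:x1],None,fx=4,fy=4,interpolation=cv2.INTER_CUBIC))
E
```

```text
(no output)
```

View pics/scene0.png

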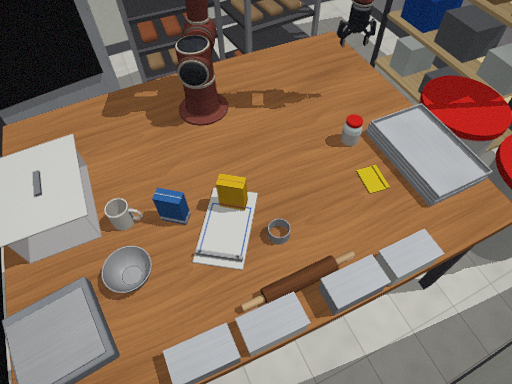

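View pics/scene0z.png

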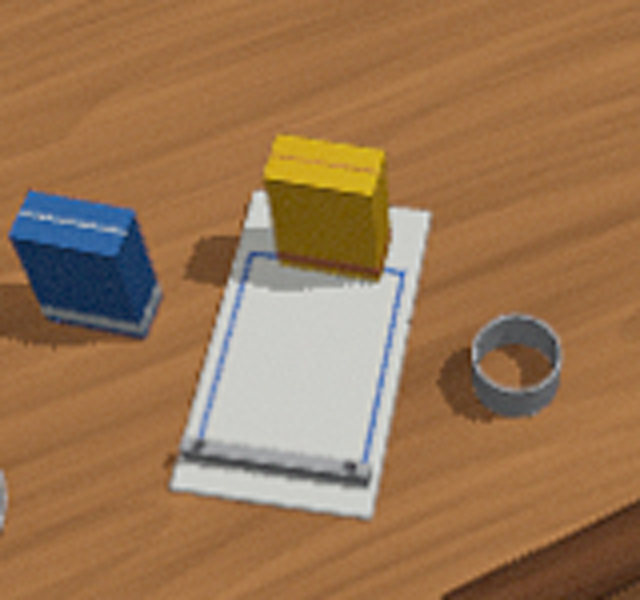

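View pics/top0z.png

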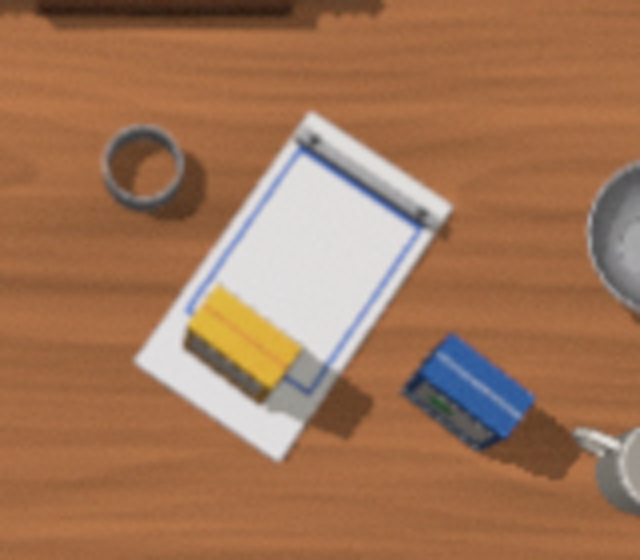

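The top view shows the carton at about (281,216), with its label side facing away from the stop. The blue carton is to the right and the cutter to the left. I'll fit the board from its corners next.

```bash
cat >> h.py <<'E'
from scipy.optimize import least_squares
def rect_fit(obs):
    """obs: list of (f, uv, localxyz); solve x,y,yaw"""
    def res(p):
        c,s=np.cos(p[2]),np.sin(p[2]);r=[]
        for f,uv,l in obs:
            r+=list(proj(f,[p[0]+c*l[0]-s*l[1],p[1]+s*l[0]+c*l[1],l[2]])[0]-uv)
        return r
    q=least_squares(res,[.59,-.115,-.6],loss='soft_l1'); return q.x,np.array(res(q.x)).reshape(-1,2)
E
python3 - <<'E'
from h import *
fs=grab('scene');ft=grab('top')
T=lambda u,v:np.array([220+(u+.5)/4-.5,130+(v+.5)/4-.5]); S=lambda u,v:np.array([150+(u+.5)/4-.5,140+(v+.5)/4-.5])
X,Y,z=.145,.08,.008
ot=[(ft,T(311,112),(X,Y,z)),(ft,T(452,208),(X,-Y,z)),(ft,T(281,461),(-X,-Y,z)),(ft,T(135,361),(-X,Y,z))]
os_=[(fs,S(249,192),(-X,-Y,z)),(fs,S(431,212),(-X,Y,z)),(fs,S(372,516),(X,Y,z)),(fs,S(172,488),(X,-Y,z))]
for o in(ot,os_,ot+os_):
    p,r=rect_fit(o);print(np.round(p,4),np.round(r.ravel(),1))
X,Y,z=.0225,.045,.138
# carton top corners
ot=[(ft,T(219,286),(X,Y,z)),(ft,T(303,350),(X,-Y,z)),(ft,T(264,394),(-X,-Y,z)),(ft,T(185,335),(-X,Y,z))]
os_=[(fs,S(278,136),(-X,-Y,z)),(fs,S(386,150),(-X,Y,z)),(fs,S(376,194),(X,Y,z)),(fs,S(265,180),(X,-Y,z)),(fs,S(281,262),(X,-Y,.008)),(fs,S(381,278),(X,Y,.008))]
pb=p
for o in(ot,os_,ot+os_):
    p,r=rect_fit(o);print(np.round(p,4),np.round(r.ravel(),1))
    d=p[:2]-pb[:2];c,s=np.cos(pb[2]),np.sin(pb[2]);print(' in board',c*d[0]+s*d[1],-s*d[0]+c*d[1],p[2]-pb[2])
s=state();from scipy.spatial.transform import Rotation as R
print(R.from_quat(s['tool_rot'],scalar_first=True).as_matrix().round(3))
E
```

```text
[ 0.5892 -0.1225 -0.5872] [ 0.1 -0.3  0.5 -0.5 -0.3  0.4 -0.2  0.3]
[ 0.59   -0.1231 -0.5754] [ 0.7 -0.4 -0.6 -0.4  0.2  0.2 -0.3  0.3]
[ 0.5897 -0.1226 -0.5813] [-0.1 -0.5  0.4 -0.8 -0.   0.3 -0.   0.4  1.1 -0.5 -0.3 -0.3 -0.   0.2
 -0.4  0. ]
[ 0.5146 -0.067  -0.6384] [-0.5  0.3 -0.2  0.5  1.4  0.  -0.1 -1.5]
 in board -0.09334669479447318 0.00529142146333552 -0.0571652543758695
[ 0.5192 -0.0674 -0.6065] [-0.2 -0.6  0.3 -0.5 -0.1 -0.1 -0.4 -0.5 -0.1  1.3  0.5  1.1]
 in board -0.0893463240227455 0.007453083538355873 -0.02519826336446751
[ 0.5166 -0.0668 -0.6285] [-0.7 -0.2 -0.3 -0.2  1.5 -0.6 -0.2 -2.  -0.1 -1.5  0.2 -0.8 -0.5 -0.6
 -0.6 -1.4 -0.3  0.4  0.2  0.6]
 in board -0.09178728350264835 0.006513440327077305 -0.047270589963191556
[[-0.959  0.282 -0.   ]
 [ 0.282  0.959 -0.   ]
 [ 0.    -0.    -1.   ]]
```

>>> jog_arm:
  increments:
    - {"slide": [-22.7, -26.3, 0]}
    - {"slide": [-22.7, -26.3, 0]}
    - {"slide": [-22.7, -26.3, 0]}
    - {"slide": [-22.7, -26.3, 0]}
    - {"slide": [-22.7, -26.3, 0]}
    - {"slide": [-22.7, -26.3, 0]}
    - {"slide": [-22.7, -26.3, 0]}
    - {"slide": [-22.7, -26.3, 0]}
    - {"slide": [-22.7, -26.3, 0]}
    - {"slide": [-22.7, -26.3, 0]}
    - {"slide": [-22.7, -26.3, 0]}
    - {"slide": [-22.7, -26.3, 0]}
    - {"slide": [-22.7, -26.3, 0]}
    - {"slide": [-22.7, -26.3, 0]}
    - {"slide": [-22.7, -26.3, 0]}
    - {"slide": [-22.7, -26.3, 0]}
    - {"slide": [-22.7, -26.3, 0], "rotation": [0, 0, 6.2]}
    - {"slide": [0, 0, 0], "rotation": [0, 0, 6.2]}
    - {"slide": [0, 0, 0], "rotation": [0, 0, 6.2]}
    - {"slide": [0, 0, 0]}
  fingers: 0.4

```text
invalid input
```

```bash
cat >> h.py <<'E'
from scipy.spatial.transform import Rotation as Ro
B=np.array([.5897,-.1226]);BY=-.5813
def pose():
    s=state();M=Ro.from_quat(s['tool_rot'],scalar_first=True).as_matrix()
    print('t',round(float(s['time']),2),'pos',np.round(s['tool_pos'],4),'xdir deg',np.degrees(np.arctan2(M[1,0],M[0,0])).round(2),'z',M[:,2].round(3),'F',np.round(s['contact_force'],1),'w',s['gripper_width'])
    d=s['tool_pos'][:2]-B;c,n=np.cos(BY),np.sin(BY);print('board',np.round([c*d[0]+n*d[1],-n*d[0]+c*d[1]],4))
    return s,M
def to(x,y,z):
    s,M=pose();c,n=np.cos(BY),np.sin(BY)
    w=np.array([B[0]+c*x-n*y,B[1]+n*x+c*y,z]);print('slide mm',np.round(1000*M.T@(w-s['tool_pos']),1))
E
python3 -c "
from h import *
to(-.154,.006,.085)"
```

```text
t 1.3 pos [0.1762 0.5996 0.2313] xdir deg 163.62 z [-0. -0. -1.] F [-0.4  0.3  0.6] w 0.9996514964841279
board [-0.7422  0.3765]
slide mm [-454.8 -525.7  146.3]
```

>>> jog_arm:
  increments:
    - {"slide": [-22.7, -26.3, 0], "rotation": [0, 0, 0]}
    - {"slide": [-22.7, -26.3, 0], "rotation": [0, 0, 0]}
  fingers: 0.4

```text
time: 1.47
tool_pos: [0.2046, 0.5363, 0.2308]
tool_rot: [-0.0, 0.141, 0.99, -0.0]
contact_force: [0.7, -0.0, 0.8]
gripper_width: 0.746
```

Each row needs both keys.

>>> jog_arm:
  increments:
    - {"slide": [-22.7, -26.3, 0], "rotation": [0, 0, 0]}
    - {"slide": [-22.7, -26.3, 0], "rotation": [0, 0, 0]}
    - {"slide": [-22.7, -26.3, 0], "rotation": [0, 0, 0]}
    - {"slide": [-22.7, -26.3, 0], "rotation": [0, 0, 0]}
    - {"slide": [-22.7, -26.3, 0], "rotation": [0, 0, 0]}
    - {"slide": [-22.7, -26.3, 0], "rotation": [0, 0, 0]}
    - {"slide": [-22.7, -26.3, 0], "rotation": [0, 0, 0]}
    - {"slide": [-22.7, -26.3, 0], "rotation": [0, 0, 0]}
    - {"slide": [-22.7, -26.3, 0], "rotation": [0, 0, 0]}
    - {"slide": [-22.7, -26.3, 0], "rotation": [0, 0, 0]}
    - {"slide": [-22.7, -26.3, 0], "rotation": [0, 0, 0]}
    - {"slide": [-22.7, -26.3, 0], "rotation": [0, 0, 0]}
    - {"slide": [-22.7, -26.3, 0], "rotation": [0, 0, 0]}
    - {"slide": [-22.7, -26.3, 0], "rotation": [0, 0, 0]}
    - {"slide": [-22.7, -26.3, 0], "rotation": [0, 0, 0]}
    - {"slide": [0, 0, 0], "rotation": [0, 0, 6.2]}
    - {"slide": [0, 0, 0], "rotation": [0, 0, 6.2]}
    - {"slide": [0, 0, 0], "rotation": [0, 0, 6.2]}
    - {"slide": [0, 0, 0], "rotation": [0, 0, 0]}
  fingers: 0.4

```text
time: 3.05
tool_pos: [0.4205, 0.0615, 0.2314]
tool_rot: [0.0, 0.302, 0.953, 0.0]
contact_force: [0.6, 1.4, -0.3]
gripper_width: 0.4
```

```bash
python3 -c "
from h import *
to(-.154,.007,.085)"
```

```text
t 3.05 pos [0.4205 0.0615 0.2314] xdir deg 144.87 z [ 0.  0. -1.] F [ 0.6  1.4 -0.3] w 0.40047231941067424
board [-0.2425  0.0609]
slide mm [-90.2 -51.1 146.4]
```

>>> jog_arm:
  increments:
    - {"slide": [-22, -13, 0], "rotation": [0, 0, 0]}
    - {"slide": [-22, -13, 10], "rotation": [0, 0, 0]}
    - {"slide": [-22, -13, 20], "rotation": [0, 0, 0]}
    - {"slide": [-24, -12, 30], "rotation": [0, 0, 0]}
    - {"slide": [0, 0, 30], "rotation": [0, 0, 0]}
    - {"slide": [0, 0, 30], "rotation": [0, 0, 0]}
    - {"slide": [0, 0, 26.4], "rotation": [0, 0, 0]}
    - {"slide": [0, 0, 0], "rotation": [0, 0, 0]}
    - {"slide": [0, 0, 0], "rotation": [0, 0, 0]}

```text
time: 3.8
tool_pos: [0.4637, -0.0311, 0.0838]
tool_rot: [-0.002, 0.3, 0.954, -0.0]
contact_force: [1.4, 0.9, 0.6]
gripper_width: 0.401
```

```bash
python3 -c "
from h import *
pose()
for c,(x0,y0,x1,y1) in (('scene',(150,140,310,290)),('top',(220,130,380,270))):
    im=grab(c)['frame']; cv2.imwrite(f'pics/{c}1z.png',cv2.resize(im[y0:y1,x0:x1],None,fx=4,fy=4,interpolation=cv2.INTER_CUBIC))
"
```

```text
t 3.8 pos [ 0.4637 -0.0311  0.0838] xdir deg 145.14 z [-0.003  0.001 -1.   ] F [1.4 0.9 0.6] w 0.40074459467524376
board [-0.1555  0.0073]
```

View pics/scene1z.png

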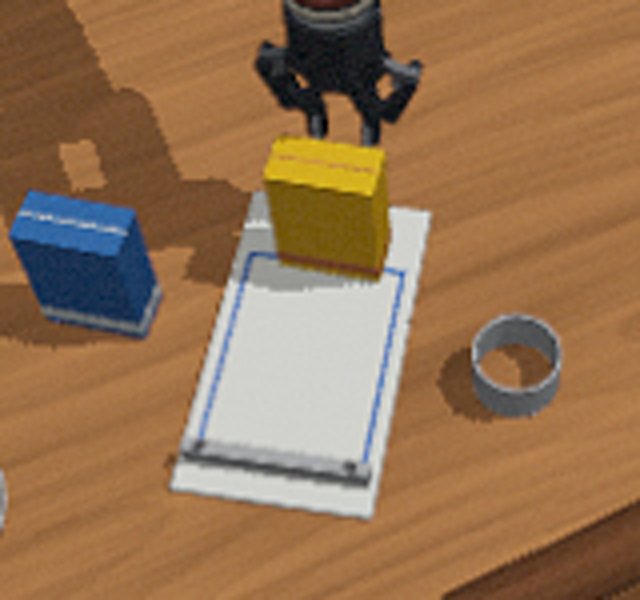

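View pics/top1z.png

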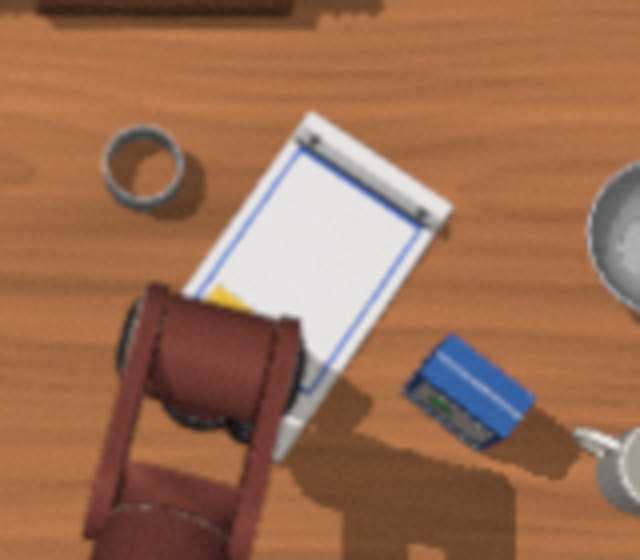

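>>> jog_arm:
  increments:
    - {"slide": [-8, 0, 0], "rotation": [0, 0, 0]}
    - {"slide": [-8, 0, 0], "rotation": [0, 0, 0]}
    - {"slide": [-5, 0, 0], "rotation": [0, 0, 0]}
    - {"slide": [-4, 0, 0], "rotation": [0, 0, 0]}
    - {"slide": [-3, 0, 0], "rotation": [0, 0, 0]}
    - {"slide": [-3, 0, 0], "rotation": [0, 0, 0]}
    - {"slide": [-3, 0, 0], "rotation": [0, 0, 0]}
    - {"slide": [-3, 0, 0], "rotation": [0, 0, 0]}
    - {"slide": [-3, 0, 0], "rotation": [0, 0, 0]}
    - {"slide": [-3, 0, 0], "rotation": [0, 0, 0]}

```text
time: 4.73
tool_pos: [0.5002, -0.0563, 0.0848]
tool_rot: [-0.0, 0.3, 0.954, -0.0]
contact_force: [-1.0, 0.7, 0.4]
gripper_width: 0.398
```

```bash
python3 -c "
from h import *
pose()
for c,(x0,y0,x1,y1) in (('scene',(150,140,310,290)),):
    im=grab(c)['frame']; cv2.imwrite(f'pics/{c}2z.png',cv2.resize(im[y0:y1,x0:x1],None,fx=4,fy=4,interpolation=cv2.INTER_CUBIC))
"
```

```text
t 4.73 pos [ 0.5002 -0.0563  0.0848] xdir deg 145.03 z [-0.  0. -1.] F [-1.   0.7  0.4] w 0.3982314970508105
board [-0.1112  0.0063]
```

View pics/scene2z.png

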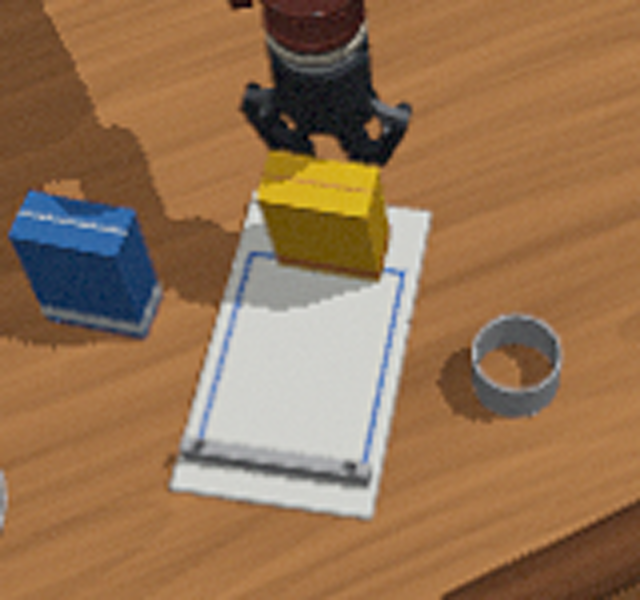

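The carton is tipping and its base hasn't slid. I'll keep pushing slowly.

>>> jog_arm:
  increments:
    - {"slide": [-3, 0, 0], "rotation": [0, 0, 0]}
    - {"slide": [-3, 0, 0], "rotation": [0, 0, 0]}
    - {"slide": [-3, 0, 0], "rotation": [0, 0, 0]}
    - {"slide": [-3, 0, 0], "rotation": [0, 0, 0]}
    - {"slide": [-3, 0, 0], "rotation": [0, 0, 0]}
    - {"slide": [-3, 0, 0], "rotation": [0, 0, 0]}
    - {"slide": [-2, 0, 0], "rotation": [0, 0, 0]}
    - {"slide": [0, 0, 0], "rotation": [0, 0, 0]}
    - {"slide": [0, 0, 0], "rotation": [0, 0, 0]}

```text
time: 5.53
tool_pos: [0.5166, -0.0677, 0.0848]
tool_rot: [-0.0, 0.301, 0.954, 0.0]
contact_force: [0.3, -0.3, -1.3]
gripper_width: 0.399
```

```bash
python3 -c "
from h import *
pose()
for c,(x0,y0,x1,y1) in (('scene',(150,140,310,290)),):
    im=grab(c)['frame']; cv2.imwrite(f'pics/{c}3z.png',cv2.resize(im[y0:y1,x0:x1],None,fx=4,fy=4,interpolation=cv2.INTER_CUBIC))
"
```

```text
t 5.53 pos [ 0.5166 -0.0677  0.0848] xdir deg 145.02 z [-0.  0. -1.] F [ 0.3 -0.3 -1.3] w 0.3985898767904066
board [-0.0913  0.0057]
```

View pics/scene3z.png

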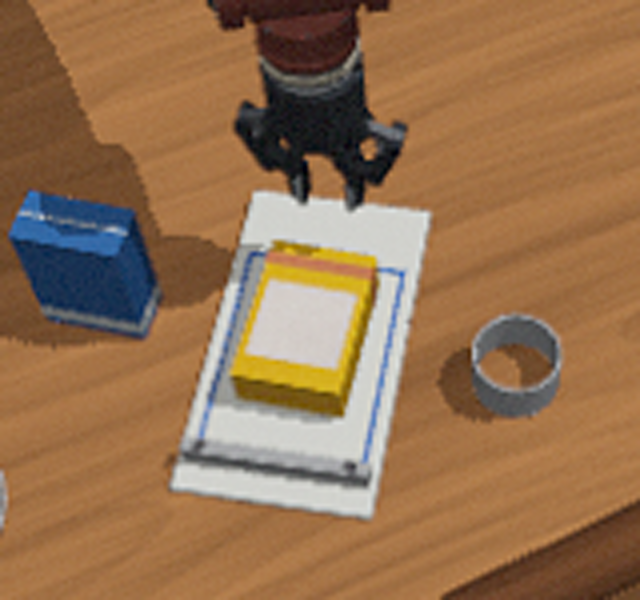

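```bash
python3 - <<'E'
from h import *
fs=grab('scene');
S=lambda u,v:np.array([150+(u+.5)/4-.5,140+(v+.5)/4-.5])
X,Y,z=.065,.045,.053
o=[(fs,S(273,242),(-X,-Y,z)),(fs,S(378,254),(-X,Y,z)),(fs,S(348,400),(X,Y,z)),(fs,S(231,377),(X,-Y,z)),(fs,S(236,397),(X,-Y,.008)),(fs,S(342,416),(X,Y,.008))]
p,r=rect_fit(o);print(np.round(p,4),np.round(r.ravel(),1))
d=p[:2]-B;c,s=np.cos(BY),np.sin(BY);print(' in board',c*d[0]+s*d[1],-s*d[0]+c*d[1],p[2]-BY)
for n in('carton_mid','carton_top'):
    for q in place_of(n,'scene')[:1]:
        d=(atz(fs,q['uv'],.0305)[:2]-B);print(n,q['score'],c*d[0]+s*d[1],-s*d[0]+c*d[1])
to(-.11,.006,.03)
E
```

```text
[ 0.5912 -0.1206 -0.62  ] [-0.1 -0.7 -0.   0.4 -1.4 -1.5 -0.2 -0.5  0.5  1.1  1.   1. ]
 in board 0.000155163485715235 0.0025026615674665657 -0.03872753576585075
carton_mid 0.89 -0.004126812672109058 0.003095764619424467
carton_top 0.87 0.06396189721023432 -0.008863659155653111
t 5.73 pos [ 0.5164 -0.0675  0.0849] xdir deg 145.03 z [-0.  0. -1.] F [-1.3 -0.2  0.2] w 0.40055153393835763
board [-0.0915  0.0058]
slide mm [18.5 -0.3 54.9]
```

It's flat with the label up: mid at board (0, 3 mm), yaw about -0.04. I'll back off, lower the fingers, square the tool to the board and push.

>>> jog_arm:
  increments:
    - {"slide": [12, 0, 0], "rotation": [0, 0, 0]}
    - {"slide": [12, -1, 0], "rotation": [0, 0, 0]}
    - {"slide": [0, -1, 20], "rotation": [0, 0, -1.7]}
    - {"slide": [0, 0, 20], "rotation": [0, 0, 0]}
    - {"slide": [0, 0, 15], "rotation": [0, 0, 0]}
    - {"slide": [0, 0, 8], "rotation": [0, 0, 0]}
    - {"slide": [0, 0, 0], "rotation": [0, 0, 0]}
    - {"slide": [0, 0, 0], "rotation": [0, 0, 0]}

```text
time: 6.4
tool_pos: [0.4957, -0.0555, 0.0219]
tool_rot: [-0.0, 0.286, 0.958, 0.0]
contact_force: [-0.0, -0.3, 0.2]
gripper_width: 0.397
```

```bash
python3 -c "
from h import *
to(-.07,.003,.022)"
```

```text
t 6.4 pos [ 0.4957 -0.0555  0.0219] xdir deg 146.73 z [-0.  0. -1.] F [-0.  -0.3  0.2] w 0.39720820092387854
board [-0.1155  0.0045]
slide mm [-45.5  -1.5  -0.1]
```

>>> jog_arm:
  increments:
    - {"slide": [-10, 0, 0], "rotation": [0, 0, 0]}
    - {"slide": [-10, 0, 0], "rotation": [0, 0, 0]}
    - {"slide": [-5, 0, 0], "rotation": [0, 0, 0]}
    - {"slide": [-4, 0, 0], "rotation": [0, 0, 0]}
    - {"slide": [-4, 0, 0], "rotation": [0, 0, 0]}
    - {"slide": [-4, 0, 0], "rotation": [0, 0, 0]}
    - {"slide": [-4, 0, 0], "rotation": [0, 0, 0]}
    - {"slide": [-4, 0, 0], "rotation": [0, 0, 0]}
    - {"slide": [-4, 0, 0], "rotation": [0, 0, 0]}
    - {"slide": [-4, 0, 0], "rotation": [0, 0, 0]}
    - {"slide": [-4, 0, 0], "rotation": [0, 0, 0]}
    - {"slide": [-4, 0, 0], "rotation": [0, 0, 0]}
    - {"slide": [-4, 0, 0], "rotation": [0, 0, 0]}
    - {"slide": [-4, 0, 0], "rotation": [0, 0, 0]}
    - {"slide": [-2, 0, 0], "rotation": [0, 0, 0]}
    - {"slide": [0, 0, 0], "rotation": [0, 0, 0]}
    - {"slide": [0, 0, 0], "rotation": [0, 0, 0]}

```text
time: 7.82
tool_pos: [0.5556, -0.0948, 0.0222]
tool_rot: [0.001, 0.286, 0.958, -0.0]
contact_force: [-0.1, -0.4, 1.3]
gripper_width: 0.397
```

```bash
python3 -c "
from h import *
pose()
for c,(x0,y0,x1,y1) in (('scene',(150,140,310,290)),):
    im=grab(c)['frame']; cv2.imwrite(f'pics/{c}4z.png',cv2.resize(im[y0:y1,x0:x1],None,fx=4,fy=4,interpolation=cv2.INTER_CUBIC))
"
```

```text
t 7.82 pos [ 0.5556 -0.0948  0.0222] xdir deg 146.72 z [ 0.001 -0.    -1.   ] F [-0.1 -0.4  1.3] w 0.39659821675164114
board [-0.0438  0.0046]
```

View pics/scene4z.png

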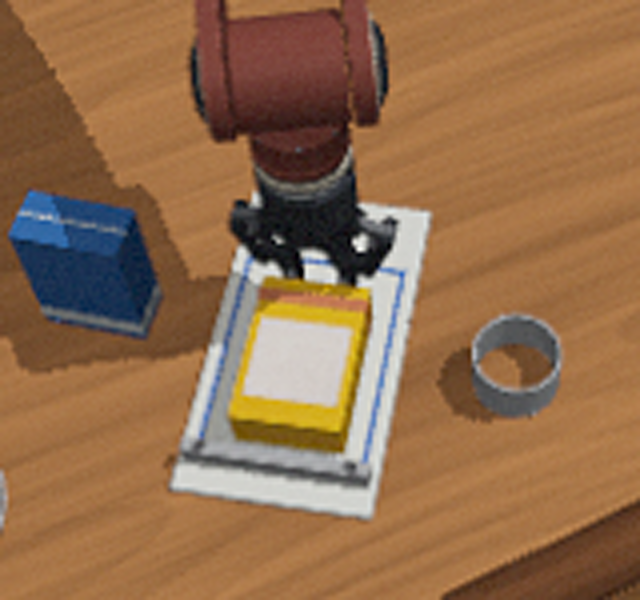

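About 12 mm of gap is left to the bar. I'll close it gently while watching the force.

>>> jog_arm:
  increments:
    - {"slide": [-3, 0, 0], "rotation": [0, 0, 0]}
    - {"slide": [-3, 0, 0], "rotation": [0, 0, 0]}
    - {"slide": [-3, 0, 0], "rotation": [0, 0, 0]}
    - {"slide": [0, 0, 0], "rotation": [0, 0, 0]}

```text
time: 8.2
tool_pos: [0.5632, -0.0998, 0.0221]
tool_rot: [0.0, 0.286, 0.958, -0.0]
contact_force: [-0.2, 0.0, 0.7]
gripper_width: 0.402
```

>>> jog_arm:
  increments:
    - {"slide": [-1, 0, 0], "rotation": [0, 0, 0]}
    - {"slide": [-1, 0, 0], "rotation": [0, 0, 0]}

```text
time: 8.37
tool_pos: [0.5641, -0.1004, 0.0219]
tool_rot: [-0.0, 0.286, 0.958, 0.0]
contact_force: [-2.9, 1.5, 2.7]
gripper_width: 0.4
```

>>> jog_arm:
  increments:
    - {"slide": [-1, 0, 0], "rotation": [0, 0, 0]}
    - {"slide": [0, 0, 0], "rotation": [0, 0, 0]}

```text
time: 8.53
tool_pos: [0.5653, -0.1011, 0.0219]
tool_rot: [0.0, 0.286, 0.958, -0.0]
contact_force: [-1.6, 1.5, 0.4]
gripper_width: 0.404
```

>>> jog_arm:
  increments:
    - {"slide": [-1, 0, 0], "rotation": [0, 0, 0]}
    - {"slide": [0, 0, 0], "rotation": [0, 0, 0]}

```text
time: 8.7
tool_pos: [0.5653, -0.1012, 0.0218]
tool_rot: [-0.001, 0.286, 0.958, 0.0]
contact_force: [-4.4, 2.8, 4.2]
gripper_width: 0.404
```

>>> jog_arm:
  increments:
    - {"slide": [-1, 0, 0], "rotation": [0, 0, 0]}
    - {"slide": [0, 0, 0], "rotation": [0, 0, 0]}

```text
time: 8.87
tool_pos: [0.5653, -0.1012, 0.0218]
tool_rot: [-0.002, 0.286, 0.958, 0.0]
contact_force: [-8.0, 5.5, 6.8]
gripper_width: 0.399
```

```bash
python3 -c "
from h import *
pose()
for c,(x0,y0,x1,y1) in (('scene',(190,180,290,275)),):
    im=grab(c)['frame']; cv2.imwrite(f'pics/{c}5z.png',cv2.resize(im[y0:y1,x0:x1],None,fx=6,fy=6,interpolation=cv2.INTER_CUBIC))
"
```

```text
t 8.87 pos [ 0.5653 -0.1012  0.0218] xdir deg 146.73 z [-0.004  0.002 -1.   ] F [-8.   5.5  6.8] w 0.3990324728541021
board [-0.0321  0.0045]
```

View pics/scene5z.png

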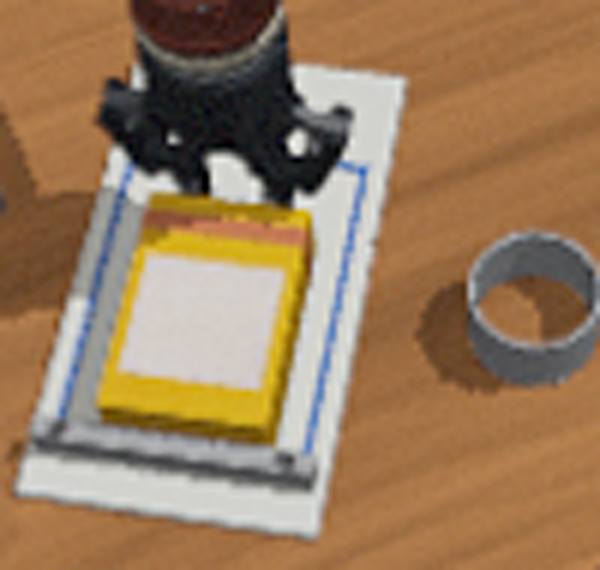

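The force rises to about 10 N and the tool has stopped at board x = -0.032, where a snug fit puts it. I'll back straight off, rise and check from both cameras.

>>> jog_arm:
  increments:
    - {"slide": [3, 0, 0], "rotation": [0, 0, 0]}
    - {"slide": [10, 0, 0], "rotation": [0, 0, 0]}
    - {"slide": [20, 0, 0], "rotation": [0, 0, 0]}
    - {"slide": [30, 0, 0], "rotation": [0, 0, 0]}
    - {"slide": [20, 0, -30], "rotation": [0, 0, 0]}
    - {"slide": [20, 0, -40], "rotation": [0, 0, 0]}
    - {"slide": [20, 0, -40], "rotation": [0, 0, 0]}
    - {"slide": [20, 25, -30], "rotation": [0, 0, 0]}
    - {"slide": [20, 30, 0], "rotation": [0, 0, 0]}
    - {"slide": [0, 30, 0], "rotation": [0, 0, 0]}
    - {"slide": [0, 30, 0], "rotation": [0, 0, 0]}
    - {"slide": [0, 30, 0], "rotation": [0, 0, 0]}
    - {"slide": [0, 0, 0], "rotation": [0, 0, 0]}

```text
time: 10.0
tool_pos: [0.5142, 0.1088, 0.1553]
tool_rot: [0.001, 0.285, 0.959, 0.001]
contact_force: [-0.2, 0.4, 0.1]
gripper_width: 0.398
```

```bash
python3 -c "
from h import *
pose();c_,s_=np.cos(BY),np.sin(BY)
for c,(x0,y0,x1,y1) in (('scene',(190,180,290,275)),('top',(245,150,340,250))):
    f=grab(c,c+'6.png');im=f['frame']; cv2.imwrite(f'pics/{c}6z.png',cv2.resize(im[y0:y1,x0:x1],None,fx=6,fy=6,interpolation=cv2.INTER_CUBIC))
    for n,z in(('carton_mid',.0305),('carton_top',.0305),('stop_face',.019)):
        for q in place_of(n,c)[:1]:
            d=(atz(f,q['uv'],z)[:2]-B);print(c,n,round(q['score'],2),round(c_*d[0]+s_*d[1],4),round(-s_*d[0]+c_*d[1],4))
    for n in ('dated_carton','cutter','jar','bowl','mug','scraper'):
        for r in place_of(n,c)[:1]: print(n,round(r['score'],2),np.round(r['uv'],1))
"
```

```text
t 10.0 pos [0.5142 0.1088 0.1553] xdir deg 146.93 z [ 0.003  0.001 -1.   ] F [-0.2  0.4  0.1] w 0.39814026351117954
board [-0.1902  0.1519]
scene carton_mid 0.86 0.0479 0.0167
scene carton_top 0.55 0.1139 0.0061
scene stop_face 0.91 0.1039 0.0021
dated_carton 0.63 [178.9 216.1]
cutter 0.7 [276.4 238.9]
jar 0.88 [349.1 139.8]
bowl 0.66 [128.4 277. ]
mug 0.92 [125.8 222. ]
scraper 0.56 [373.3 175.9]
top carton_mid 0.65 0.0393 0.0011
top carton_top 0.61 0.1109 -0.0036
top stop_face 0.61 0.113 -0.0076
dated_carton 0.94 [333.6 232.4]
cutter 0.73 [254.1 173.5]
jar 0.9 [128.9 240.3]
bowl 0.92 [377.7 189.6]
mug 0.91 [378.4 248.4]
scraper 0.81 [141.7 188.5]
```

View pics/scene6z.png

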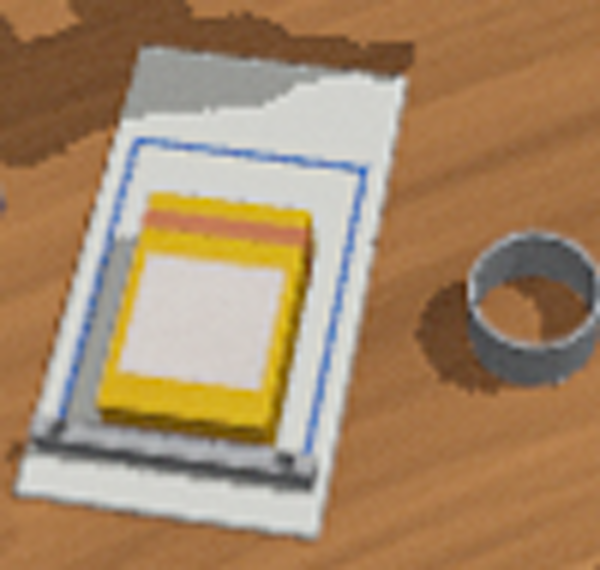

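View pics/top6z.png

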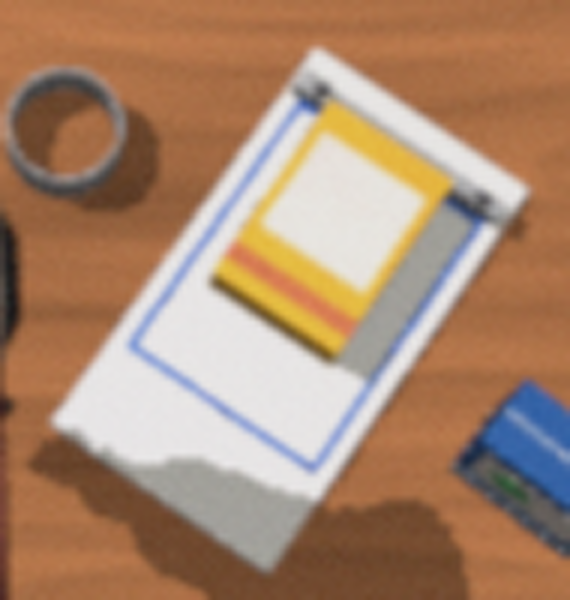

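```bash
python3 - <<'E'
from h import *
fs=grab('scene');ft=grab('top')
S=lambda u,v:np.array([190+(u+.5)/6-.5,180+(v+.5)/6-.5]);T=lambda u,v:np.array([245+(u+.5)/6-.5,150+(v+.5)/6-.5])
X,Y,z=.065,.045,.053
a=[(ft,T(328,97),(X,Y,z)),(ft,T(456,187),(X,-Y,z)),(ft,T(342,350),(-X,-Y,z)),(ft,T(215,272),(-X,Y,z))]
b=[(fs,S(148,194),(-X,-Y,z)),(fs,S(312,209),(-X,Y,z)),(fs,S(275,430),(X,Y,z)),(fs,S(99,410),(X,-Y,z))]
c,s=np.cos(BY),np.sin(BY)
for o in(a,b,a+b):
    p,r=rect_fit(o);d=p[:2]-B;print(np.round([c*d[0]+s*d[1],-s*d[0]+c*d[1],p[2]-BY],4),np.abs(r).max().round(2))
E
```

```text
[0.0451 0.005  0.0138] 1.47
[0.0465 0.0065 0.0324] 0.19
[0.046 0.006 0.027] 2.09
```

```bash
python3 -c "
from h import *
pose(); print(manip.job_done())"
```

```text
t 11.1 pos [0.5125 0.1055 0.1549] xdir deg 146.73 z [-0. -0. -1.] F [ 0.1 -0.5  1.3] w 0.4012274676945487
board [-0.1898  0.1482]
the job is handed in; nothing more can be done
None
```

I tipped the carton by pushing with two half-open fingers about 80 mm up its label side. It fell flat inside the outline with the label up. I then pushed its bottom end along the board until it met the stop bar, backed straight off and handed in at about 11 s. No verdict is reported on hand-in.

- **Carton position:** a fit to the carton's corners from both cameras puts its middle at board x of about 46 mm and y of about 6 mm. That puts its top end at about 111 mm against the stop at 110 mm.
- **Squareness:** the same fit gives a yaw of about 0.03 rad, against the 0.12 rad limit.
- **Contact with the stop:** at the end of the push the tool stopped advancing while the force rose to about 10 N horizontally (12 N in all). Its position matched the snug fit to about 1 mm.
- **Other things on the table:** those found in both sets of pictures stayed within a few pixels of where they started, which is about the scatter of the networks. The top camera missed the jar at the start, so only the scene camera compares it, and there it did not move.
- **Robot:** the arm was clear of everything when I handed in.

**Disagreement:** the networks' point estimates were noisier than the corner fit. The scene camera put the carton's middle at y = 17 mm, while the top camera said 1 mm and the corner fit said 6 mm. I trusted the corner fit, which the pictures support.

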